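# Stand the stub axle up to drain in the wash bin

### The arm

A 6-joint arm with a two-finger parallel gripper is mounted at the origin on a cart in front of the work surface, level with it; the furniture and walls round the work are solid. World frame = base frame: x ahead of the robot, y to its left, z up, the work surface at z = 0. Lengths are in m, angles in rad, forces in N, time in s.
With the tool pointing down it reaches from about 0.375 to 0.975 m from the base axis. Payload 3.8 kg.
Tool frame: the origin (TCP) lies on the centre line of the jaws, within the pads' length; the fingertips stand 25 mm ahead of it and the grasp point (between the pads) lies 6 mm ahead of it; z points along the fingers, y is the line along which they close (so a half turn about z gives the same grasp; the last joint's range is limited). The gripper opens to 88 mm and grips with 3 to 60 N. Pads are 18 mm wide; open, the fingers measure 123 mm over their backs; the gripper's body (75 mm by 187 mm) begins 45 mm behind the grasp point.
Start: joints at [1.18, 0.264, 1.604, -0, 1.274, -0.037], TCP at [0.234, 0.633, 0.264] pointing down, gripper open.
Joint ranges: [-2.63, 2.63], [-0.94, 2.18], [0.31, 2.57], [-1.31, 4.45], [0, 2.66], [-2.55, 2.55]. Speed limits (rad/s): [2.57, 2.57, 3.14, 3.14, 3.14, 3.14].

### API

Orientations are given as a unit quaternion [w, x, y, z].
In Python, from station import state, camera, close_job gives the robot as it stands.
- The arm moves only by the shell command python3 -m jog 'ROWS' [FORCE]. ROWS is JSON, a list of rows, each a list of 7 numbers: the opening, from 0 (shut) to 1 (fully open), then the shift along the world's x, y, z in m, then the turn, a rotation vector about the world's x, y, z in rad. A call has 1 to 10 rows; each row shifts and turns the commanded pose from where the row before left it; what a row does not reach is not made up. A row lasts 1/12 s, in which the tool goes at most 41.7 mm and 7.16 degrees, less where a joint would pass 70% of its speed; a pose out of reach is approached as far as the arm can. A call is refused whole if a number of a shift passes 0.0417 or a number of a turn 0.125, either way. A call with a gripper value outside its range is refused whole. The fingers move at their own pace and stop on an object; FORCE is the grip in N (left out, the last holds). Time passes only in rows, so rows that do not move let the fingers close. It gives the time, the measured TCP pose, the force, the opening and the grip force at its end, in the units of the state.
- state(): the state, without advancing time (a new reading comes with each control period).
- camera(name): name is "scene" or "top" or "wrist"; returns a dict with "pixels" (480x640x3 uint8, red, green, blue), "fx", "fy", "cx", "cy" (pixels), "view" (4x4, takes a point from world to camera coordinates). Camera axes: x right, y down, z forward; pixel columns grow to the right and rows downward; lengths in m; the calibration is good to about 2 mm. A picture is of the moment at which its call begins. There is no depth.
- close_job(): hands the job in; it is judged then, once.
The state is a dict: "time": time; "joint_pos": joint angles; "qd": joint speeds; "joint_torque": joint torques, N m; "ee_pos": TCP position; "tool_rot": TCP orientation; "force": force on the tool from outside, world axes, zero at the start; "moment": the same for the moment, N m; "gripper_width": finger opening in m; "grasp_force": force on a finger pad.
Only numpy, scipy, OpenCV 4.12 (cv2) and the standard library are available. Lean on these libraries where they do the work, as an engineer would, in place of code of your own. Each camera call takes 0.05 s, during which the arm holds its last target. There are 200 camera calls.

### The job

Stand the stub axle that lies in the parts-wash bin upright on its square flange on the bin's floor, so that it can drain. Do it in two goes, keeping the flange inside the bin throughout: first tip the axle part of the way, prop it with its shaft leaning in the notch of the bin's high end wall and its flange on the floor, and let go; then take it again and raise it the rest of the way. Leave the bearing and the spark plug in the bin where they lie.

Things in the scene. Friction and masses are not known exactly. Their poses are not given: they have to be found in the camera images.
- bin: Grey open steel parts-wash bin, fixed. Origin: centre of its underside; z up, x along its length towards the high end wall with the notch. Inside 270 (x) by 220 (y); floor 5 thick, walls 6. Long sides and low end wall (-x) 80 high from the table (rounded rims to 85). High end wall: inner face at x = +135, 122 high, a notch in the middle of its rim.
- bin_notch (a point): Middle of the notch's rounded bottom, at the inner face of the high end wall, 105 above the table; same axes as the bin. The notch is 44 wide at the bottom and flares to 68 at the top.
- axle_mid (a point): Bare steel stub axle, about 0.5 kg, 210 long: square flange 56 x 56 x 14 at the foot, round shaft of diameter 24 from there to the tip. This point is on its axis, 105 from either end (centre of mass: about 80 from the foot face). Its z axis runs along the shaft from flange to tip.
- axle_foot (a point): Centre of the flange's outer (foot) face; same axes as axle_mid. The axle starts lying on the bin's floor on one flat of the flange and the tip of the shaft (axis 28 above the floor at the flange, 12 at the tip), the tip towards the notched wall.
- axle_tip (a point): Centre of the shaft's free end; the same axes as axle_mid.
- bearing_loose: Loose ball bearing, 63 across and 15 high, flat on the bin's floor in a corner of the low end; origin at the centre of its underside. To be left alone.
- plug_loose: Loose spark plug, 68 long and 20 thick, lying on the bin's floor in a corner of the high end; origin at the centre of its underside. To be left alone.
Things that resemble listed ones, but are neither listed nor needed, are in the scene too. There is more than one size of the part that bears axle_mid; the job needs the larger.

How it is judged:
On the way:
1. the axle is propped, let go and at rest: flange down in the bin, shaft leaning through the notch, tip beyond the high end wall, 20 to 70 degrees from vertical (angle between axle_mid's own z axis and vertical between 0.35 and 1.22 rad and x of axle_tip in the frame of bin above 0.145 m and y of axle_tip in the frame of bin between -0.05 and 0.05 m and z of axle_foot in the frame of bin below 0.045 m and contact force between the fingers and axle below 0.3 N and linear speed of axle below 0.03 m/s), for 0.2 s.
At the end, for the whole second after the job is handed in: The axle stands upright (within 3.4 degrees) and at rest with its flange flat on the bin's floor, inside the bin's walls, tip up (angle between axle_mid's own z axis and vertical below 0.06 rad and z of axle_foot in the frame of bin below 0.012 m and height (world z) of axle_tip above 0.19 m and x of axle_foot in the frame of bin between -0.135 and 0.135 m and y of axle_foot in the frame of bin between -0.11 and 0.11 m and linear speed of axle below 0.02 m/s); the robot touches nothing.
It fails at once if the axle's flange is lifted out of the bin (foot face more than 90 mm above the table) (z of axle_foot in the frame of bin above 0.09 m).
It fails at once if the bearing or the spark plug is shifted by more than 30 mm (distance of any of bearing_loose, plug_loose from where it was at the start of the episode above 0.03 m).
It also fails if it takes over 51 s, if anything falls off the work surface, if the arm or the gripper's body presses on something with over 40 N, if the wrist force passes 120 N, or if a joint passes its speed limit or range.

## Working session

There is one attempt and no reset: what is moved stays moved. The work goes in short steps, Python scripts to look and compute and a shell command to move; the robot and the scene stay as the last step left them, time stands still between calls to the robot, and variables do not carry over. Pictures are saved under pics/ and viewed, at most 10 in all, crops included, and the job is handed in when it is done.

```bash
mkdir -p pics; ls
cat > h.py <<'E'
import numpy as np, cv2
from station import state, camera, close_job
def snap(n,f=None):
    c=camera(n)
    if f: cv2.imwrite('pics/'+f,c['pixels'][:,:,::-1])
    return c
def ray(c,u,v,z):
    V=np.array(c['view']);R=V[:3,:3];o=-R.T@V[:3,3]
    d=R.T@np.array([(u-c['cx'])/c['fx'],(v-c['cy'])/c['fy'],1])
    return o+d*(z-o[2])/d[2]
def proj(c,p):
    V=np.array(c['view']);q=V[:3,:3]@np.array(p)+V[:3,3]
    return np.array([c['fx']*q[0]/q[2]+c['cx'],c['fy']*q[1]/q[2]+c['cy']])
E
python3 - <<'E'
from h import *
import pickle
D={}
for n in['scene','top','wrist']:
    c=snap(n,n+'0.png');D[n]=c
    print(n,c['fx'],np.round(-np.array(c['view'])[:3,:3].T@np.array(c['view'])[:3,3],3),np.round(np.array(c['view'])[2,:3],2))
pickle.dump(D,open('d0.pkl','wb'))
a=np.vstack([D['scene']['pixels'],D['top']['pixels']])
print(state())
E
```

```text
pics
scene 443.3111052208347 [ 0.203 -0.467  0.581] [ 0.44  0.68 -0.59]
top 578.7625130808169 [0.511 0.12  0.928] [ 0.11 -0.01 -0.99]
wrist 418.4223788645364 [0.171 0.656 0.383] [ 0.24 -0.09 -0.97]
{'time': 0.15, 'joint_pos': array([ 1.18006311e+00,  2.64587631e-01,  1.60505006e+00, -2.15807590e-05,
        1.27372859e+00, -3.69068208e-02]), 'qd': array([-0.00091734, -0.00205141, -0.00362072, -0.00142235,  0.00018563,
       -0.00024101]), 'joint_torque': array([ 4.35521397e-04, -5.02857685e+01, -3.57462215e+01,  7.31102424e-02,
        2.50410388e-02, -1.12715472e-04]), 'ee_pos': array([0.23369718, 0.63270712, 0.26267446]), 'tool_rot': array([-1.78096600e-04,  1.75988607e-01,  9.84391804e-01, -8.68806033e-04]), 'force': array([ 0.38977819,  0.22099485, -0.10392258]), 'moment': array([-0.0293941 ,  0.01941024, -0.00216321]), 'grasp_force': 0.0, 'gripper_width': 0.08819197663221666}
```

View pics/top0.png

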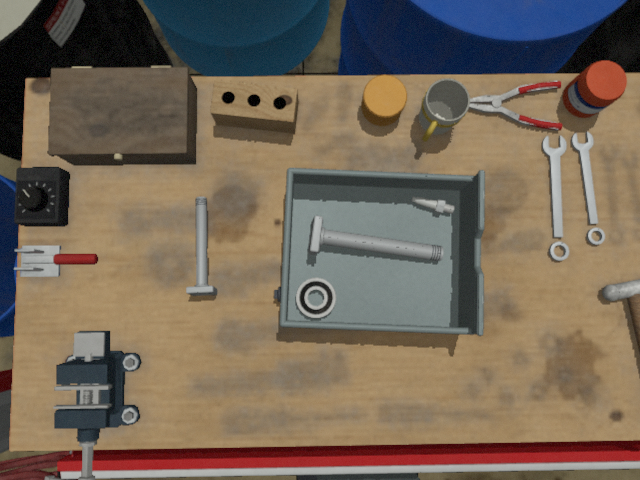

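View pics/scene0.png

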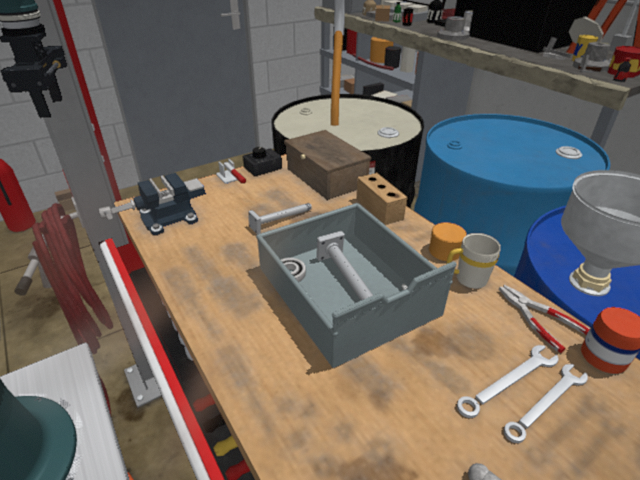

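The top view shows two stub axles. The one in the bin runs from its flange at (316,236) to its tip at (440,252). A shorter one lies on the table from (202,290) to (202,200). The bin's notched wall is on the right at u≈480. The bearing is at (316,298) and the plug at (433,206). I choose the one in the bin and check its length in a crop.

Run:
```python
from h import *
import pickle
D=pickle.load(open('d0.pkl','rb'));c=D['top']
im=c['pixels'][155:345,270:500,::-1]
cv2.imwrite('pics/crop.png',cv2.resize(im,None,fx=3.4,fy=3.1,interpolation=cv2.INTER_CUBIC)[:600,:800])
for n,u,v,z in [('flange',316,236,.033),('tip',440,252,.017),('sm fl',202,290,.02),('sm tip',202,199,.01),('rimTL',289,173,.085),('rimBL',283,329,.085),('bear',316,298,.02),('plug',433,206,.015)]:
    print(n,np.round(ray(c,u,v,z),4))
```

```text
flange [0.6163 0.1158 0.033 ]
tip [ 0.5904 -0.0804  0.017 ]
sm fl [0.5351 0.2945 0.02  ]
sm tip [0.6809 0.2979 0.01  ]
rimTL [0.7048 0.155  0.085 ]
rimBL [0.476  0.1652 0.085 ]
bear [0.5204 0.117  0.02  ]
plug [ 0.6646 -0.0723  0.015 ]
```

View pics/crop.png

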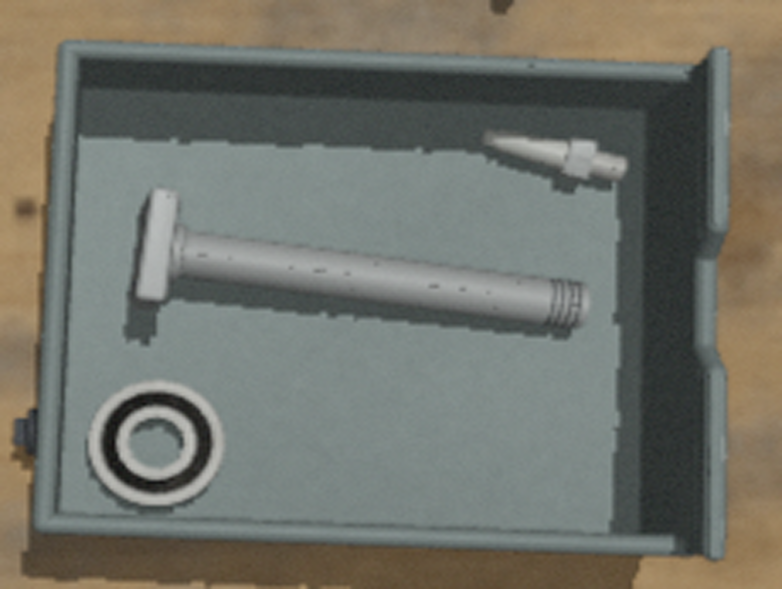

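The crop shows the long axle in the bin. Its flange is at crop (157,245), its tip at (580,303), and the notch bottom spans crop (700,258)-(700,345). The next step is to work out the bin frame and the axle line.

Run:
```python
from h import *
import pickle
D=pickle.load(open('d0.pkl','rb'));c=D['top']
def P(x,y,z): return ray(c,270+x/3.4,155+y/3.1,z)
TL=P(64,44,.083);BL=P(38,528,.083);TR=P(728,50,.12);BR=P(720,557,.12)
print('corners',*[np.round(p,4) for p in(TL,BL,TR,BR)])
print('left width',np.linalg.norm(TL-BL),'right',np.linalg.norm(TR-BR))
ml=(TL+BL)/2;mr=(TR+BR)/2
print('len',np.linalg.norm((mr-ml)[:2]), 'expected 282')
ex=(mr-ml);ex[2]=0;ex/=np.linalg.norm(ex);ey=np.array([-ex[1],ex[0],0])
ang=np.arctan2(ex[1],ex[0]);e2=TR-BR;print('ang',ang,'ang from walls',np.arctan2(*(TL-BL)[[1,0]])-np.pi/2,np.arctan2(e2[1],e2[0])-np.pi/2)
cen=(ml+mr)/2;cen[2]=0
print('center',cen)
for n,p in dict(notch=P(700,300,.105),flTop=P(165,190,.061),flBot=P(150,298,.061),flangeout=P(147,245,.061),tip=P(587,305,.017),shaft1=P(185,252,.044),shaft2=P(500,292,.03),bear=P(156,443,.02),plug=P(560,158,.015)).items():
    q=p-cen;print(n,np.round(p,4),'bin',np.round([q@ex,q@ey,p[2]],4))
```

```text
corners [0.711  0.1553 0.083 ] [0.4812 0.1679 0.083 ] [ 0.6966 -0.1252  0.12  ] [ 0.4659 -0.1115  0.12  ]
left width 0.23020748937638946 right 0.23117462236047615
len 0.2803658189998145 expected 282
ang -1.623816780140813 ang from walls -1.6255114336225571 -1.6300448882069496
center [0.58868253 0.02162427 0.        ]
notch [ 0.5824 -0.1126  0.105 ] bin [0.1344 0.0008 0.105 ]
flTop [0.643  0.1118 0.061 ] bin [-0.0929  0.0495  0.061 ]
flBot [0.5901 0.1191 0.061 ] bin [-0.0974 -0.0037  0.061 ]
flangeout [0.6161 0.1201 0.061 ] bin [-0.0998  0.0221  0.061 ]
tip [ 0.5881 -0.0845  0.017 ] bin [0.106  0.0051 0.017 ]
shaft1 [0.6144 0.103  0.044 ] bin [-0.0826  0.0214  0.044 ]
shaft2 [ 0.5941 -0.0418  0.03  ] bin [0.063  0.0087 0.03  ]
bear [0.5206 0.1171 0.02  ] bin [-0.0918 -0.0731  0.02  ]
plug [ 0.6647 -0.075   0.015 ] bin [0.0925 0.081  0.015 ]
```

```bash
R='' ; python3 -m jog '[[0.55,0.018,-0.0337,0,0,0,-0.0677],[0.55,0.018,-0.0337,0,0,0,-0.0677],[0.55,0.018,-0.0337,0,0,0,-0.0677],[0.55,0.018,-0.0337,0,0,0,-0.0677],[0.55,0.018,-0.0337,0,0,0,-0.0677],[0.55,0.018,-0.0337,0,0,0,-0.0677],[0.55,0.018,-0.0337,0,0,0,-0.0677],[0.55,0.018,-0.0337,0,0,0,-0.0677],[0.55,0.018,-0.0337,0,0,0,-0.0677],[0.55,0.018,-0.0337,0,0,0,-0.0677]]' && python3 -m jog '[[0.55,0.018,-0.0337,0,0,0,-0.0677],[0.55,0.018,-0.0337,0,0,0,-0.0677],[0.55,0.018,-0.0337,0,0,0,-0.0677],[0.55,0.018,-0.0337,0,0,0,-0.0677],[0.55,0.018,-0.0337,0,0,0,-0.0677],[0.55,0.018,-0.0337,0,0,0,-0.0677],[0.55,0.018,-0.0337,0,0,0,-0.0677],[0.55,0.018,-0.0337,0,0,0,-0.0677],[0.55,0.018,-0.0337,0,0,0,-0.0677],[0.55,0.018,-0.0337,0,0,0,-0.0677]]' && python3 -m jog '[[0.55,0,0,0,-0.1,0,0],[0.55,0,0,0,-0.1,0,0],[0.55,0,0,0,-0.1,0,0],[0.55,0,0,0,-0.1,0,0],[0.55,0,0,0,-0.1,0,0],[0.55,0,0,0,-0.1,0,0],[0.55,0,0,0,-0.1,0,0],[0.55,0,0,0,0,0,0],[0.55,0,0,0,0,0,0]]'; python3 -c "
from h import *
s=state();print(s['joint_pos'])"
```

```text
time: 0.98
ee_pos: [0.4141, 0.2944, 0.2635]
tool_rot: [-0.0, 0.494, 0.869, -0.0]
force: [1.0, 0.1, -0.6]
gripper_width: 0.0486
grasp_force: 0.0
time: 1.82
ee_pos: [0.5942, -0.0427, 0.2634]
tool_rot: [-0.0, 0.755, 0.656, -0.0]
force: [0.5, 0.5, 0.0]
gripper_width: 0.0483
grasp_force: 0.0
time: 2.57
ee_pos: [0.5933, -0.0397, 0.262]
tool_rot: [0.257, 0.707, 0.619, -0.226]
force: [0.0, -0.3, -0.5]
gripper_width: 0.0486
grasp_force: 0.0
[ 0.22752984  0.20998298  1.81385593 -0.69381024  1.36562318  0.59539589]
```

```bash
python3 -m jog '[[0.55,0,0,0,-0.1,0,0],[0.55,0,0,0,-0.1,0,0],[0.55,0,0,0,-0.1,0,0],[0.55,0,0,0,-0.1,0,0],[0.55,0,0,0,0,0,0]]' | sed -n 2,3p; python3 -c "
from h import *
s=state();print(s['joint_pos'])"; python3 -m jog '[[0.55,0,0,0,-0.1,0,0],[0.55,0,0,0,-0.1,0,0],[0.55,0,0,0,-0.1,0,0],[0.55,0,0,0,0,0,0]]'| sed -n 2,3p; python3 -c "
from h import *
s=state();print(s['joint_pos'])"
```

```text
ee_pos: [0.5926, -0.0409, 0.2605]
tool_rot: [0.392, 0.641, 0.561, -0.346]
[ 0.34561179  0.35653371  1.83055364 -0.99346125  1.55813983  0.82651387]
ee_pos: [0.5927, -0.0419, 0.2605]
tool_rot: [0.483, 0.576, 0.504, -0.426]
[ 0.38682177  0.48892776  1.83832905 -1.1745088   1.72724339  0.95145948]
```

```bash
python3 -m jog '[[0.55,0,0,0,0.1,0,0],[0.55,0,0,0,0.1,0,0],[0.55,0,0,0,0.1,0,0],[0.55,0,0,0,0.1,0,0],[0.55,0,0,0,0.1,0,0],[0.55,0,0,0,0.1,0,0],[0.55,0,0,0,0.1,0,0],[0.55,0,0,0,0.1,0,0],[0.55,0,0,0,0.1,0,0],[0.55,0,0,0,0.1,0,0]]' | sed -n 2,3p;  python3 -m jog '[[0.55,0,0,0,0.1,0,0],[0.55,0,0,0,0.1,0,0],[0.55,0,0,0,0.1,0,0],[0.55,0,0,0,0.1,0,0],[0.55,0,0,-0.02,0,0,0],[0.55,0,0,-0.03,0,0,0],[0.55,0,0,-0.03,0,0,0],[0.55,0,0,-0.03,0,0,0],[0.55,0,0,-0.02,0,0,0],[0.55,0,0,0,0,0,0]]'
python3 - <<'E'
from h import *
c=snap('wrist','w1.png');s=state()
A=np.array([.616,.120,.033]);B=np.array([.588,-.0845,.017])
print(s['ee_pos'],proj(c,A),proj(c,B),proj(c,A+(B-A)*.786),proj(c,[.594,-.041,.037]))
E
```

```text
ee_pos: [0.5955, -0.0408, 0.2679]
tool_rot: [0.149, 0.74, 0.644, -0.124]
time: 4.98
ee_pos: [0.592, -0.0414, 0.1314]
tool_rot: [-0.002, 0.754, 0.656, 0.0]
force: [0.1, -0.3, 0.7]
gripper_width: 0.0481
grasp_force: 0.0
[ 0.59335727 -0.0415179   0.13376601] [330.55285362 -95.9661164 ] [329.98551956 313.86173391] [330.08012084 245.52415476] [330.52913596 254.21588473]
```

View pics/w1.png

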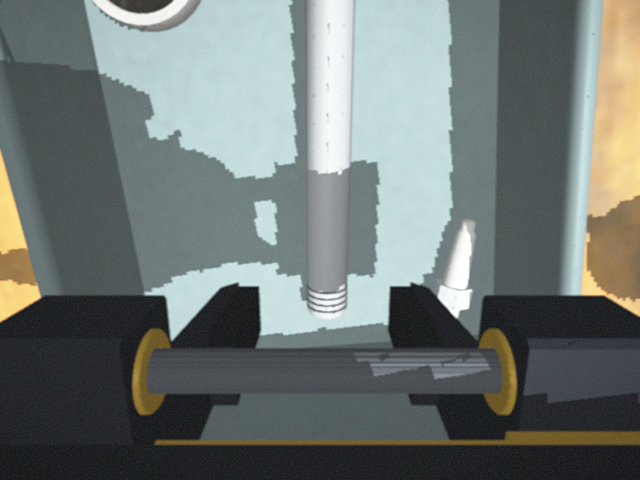

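The wrist view shows the shaft centred at u≈328 with its tip at v≈315, as predicted, and the jaws centred at u≈325. The plug at (460,265) is outside the right finger. I go down now.

```bash
python3 -m jog '[[0.55,0,0,-0.02,0,0,0],[0.55,0,0,-0.02,0,0,0],[0.55,0,0,-0.02,0,0,0],[0.55,0,0,-0.015,0,0,0],[0.55,0,0,-0.01,0,0,0],[0.55,0,0,0,0,0,0]]';  python3 -m jog '[[0.55,0,0,-0.008,0,0,0],[0.55,0,0,0,0,0,0],[0.55,0,0,0,0,0,0]]'
```

```text
time: 5.53
ee_pos: [0.5945, -0.0412, 0.0494]
tool_rot: [0.0, 0.754, 0.657, 0.001]
force: [-1.2, -0.3, -0.6]
gripper_width: 0.0483
grasp_force: 0.0
time: 5.78
ee_pos: [0.5947, -0.0409, 0.0418]
tool_rot: [0.001, 0.754, 0.657, 0.001]
force: [-0.9, -0.3, -0.2]
gripper_width: 0.0484
grasp_force: 0.0
```

```bash
python3 -m jog '[[0.55,0,0,-0.005,0,0,0],[0.55,0,0,0,0,0,0],[0.15,0,0,0,0,0,0],[0.1,0,0,0,0,0,0],[0.1,0,0,0,0,0,0],[0.1,0,0,0,0,0,0],[0.1,0,0,0,0,0,0],[0.1,0,0,0,0,0,0]]' 55
```

```text
time: 6.45
ee_pos: [0.594, -0.0408, 0.0358]
tool_rot: [0.0, 0.754, 0.657, 0.0]
force: [-0.2, -0.2, 0.6]
gripper_width: 0.0229
grasp_force: 55.0
```

Run:
```python
from h import *
foot=np.array([.616,.120,.033]);tip=np.array([.588,-.0845,.017])
h=np.array([-.136,-.991,0]);z=np.array([0,0,1.])
tcp=state()['ee_pos']
th0=np.radians(94.4)
def fr(th): return np.array([np.sin(th),np.cos(th)]),np.array([-np.cos(th),np.sin(th)])  # along, up-normal (h,z)
a,n=fr(th0); r=np.array([(tcp-foot)@h,tcp[2]-foot[2]]); s,o=r@a,r@n
E=np.array([0,foot[2]])-28e-3*n
print('s,o',s,o)
prev=r
for i,d in enumerate([25,57]):
    th=th0-np.radians(d);a,n=fr(th);lift=.012
    q=E+np.array([0,lift])+28e-3*n+s*a+o*n
    print(d,'step h,z',q-prev,'world',(q-prev)[0]*h+(q-prev)[1]*z,'tcp',foot*[1,1,0]+q[0]*h+(q[1]+foot[2])*z - [0,0,foot[2]], np.radians(d)*np.array([-.991,.136,0]));prev=q
```

```text
s,o 0.16165714117521207 0.015269241296859335
25 step h,z [-0.02840348  0.11164076] world [0.00386287 0.02814785 0.11164076] tcp [ 0.59778298 -0.01274312  0.11446282] [-0.43240532  0.05934119  0.        ]
57 step h,z [-0.07228386  0.05732319] world [0.00983061 0.07163331 0.05732319] tcp [0.60761359 0.05889019 0.17178601] [-0.98588413  0.13529792  0.        ]
```

```bash
python3 -m jog '[[0.1,0,0.002,0.016,-0.072,0.01,0],[0.1,0.0005,0.003,0.015,-0.072,0.01,0],[0.1,0.0005,0.004,0.013,-0.072,0.01,0],[0.1,0.001,0.005,0.012,-0.072,0.01,0],[0.1,0.001,0.006,0.012,-0.072,0.01,0],[0.1,0.001,0.008,0.011,-0.072,0.01,0],[0.1,0,0,0,0,0,0]]'
python3 - <<'E'
from h import *
snap('scene','s2.png')
E
```

```text
time: 7.03
ee_pos: [0.5987, -0.0097, 0.1149]
tool_rot: [0.143, 0.735, 0.643, -0.163]
force: [-0.3, 0.5, -3.8]
gripper_width: 0.0228
grasp_force: 55.0
```

View pics/s2.png

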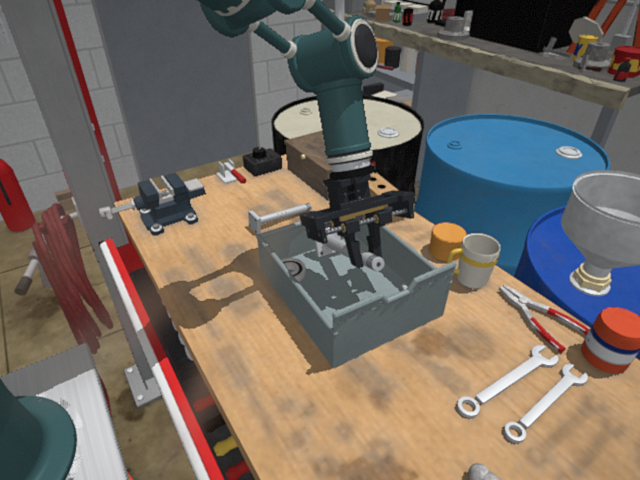

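The axle is held with its tip at about (376,264), and the flange is still low in the bin. The wrist reads a load of about 4 N. I carry on tipping.

```bash
python3 -m jog '[[0.1,0.001,0.007,0.009,-0.069,0.0095,0],[0.1,0.001,0.008,0.009,-0.069,0.0095,0],[0.1,0.001,0.008,0.008,-0.069,0.0095,0],[0.1,0.001,0.009,0.007,-0.069,0.0095,0],[0.1,0.001,0.009,0.007,-0.069,0.0095,0],[0.1,0.001,0.009,0.006,-0.069,0.0095,0],[0.1,0.001,0.009,0.006,-0.069,0.0095,0],[0.1,0.001,0.009,0.005,-0.069,0.0095,0],[0.1,0,0,0,0,0,0]]'
python3 - <<'E'
from h import *
from scipy.spatial.transform import Rotation as R
c=snap('top'); c2=snap('scene')
cv2.imwrite('pics/st3.png',np.hstack([cv2.resize(c['pixels'][140:360,250:510],(400,340)),cv2.resize(c2['pixels'][170:390,230:490],(400,340))])[:,:,::-1])
s=state();q=s['tool_rot'];M=R.from_quat([q[1],q[2],q[3],q[0]]).as_matrix()
print(np.round(M,3))
# rigid: start M0 with z down, y ang -8deg
q0=[.754,.657,0,0];M0=R.from_quat(q0).as_matrix()
d0=np.array([-.136*np.sin(np.radians(94.4)),-.991*np.sin(np.radians(94.4)),np.cos(np.radians(94.4))])
T0=np.array([.594,-.0408,.0358]);foot=np.array([.616,.120,.033])
d=M@M0.T@d0;f=s['ee_pos']+M@M0.T@(foot-T0);t=f+.21*d
print('d',d,'foot',f,'tip',t,'th',np.degrees(np.arccos(d[2])))
for n,k,(a,b),sx in(('top',c,(250,140),400/260),('scene',c2,(230,170),400/260)):
    for p in(f,t): u=proj(k,p);print(n,u,(u-[a,b])*[400/260,340/220])
E
```

```text
time: 7.83
ee_pos: [0.6052, 0.055, 0.1697]
tool_rot: [0.313, 0.661, 0.578, -0.362]
force: [-0.2, -3.6, -0.4]
gripper_width: 0.0225
grasp_force: 55.0
[[ 0.072  0.991 -0.117]
 [ 0.543 -0.137 -0.828]
 [-0.837 -0.004 -0.548]]
d [-0.08015612 -0.60518086  0.7924044 ] foot [0.61647425 0.14020432 0.03248917] tip [0.59964146 0.01311634 0.19889409] th 37.58922264561648
top [300.35071243 236.11659737] [ 77.46263451 148.54383231]
top [397.35060248 232.81914751] [226.69323459 143.44777343]
scene [323.68113828 239.86296111] [144.12482812 107.9700308 ]
scene [359.48368076 200.67543629] [199.20566271  47.40749244]
```

View pics/st3.png

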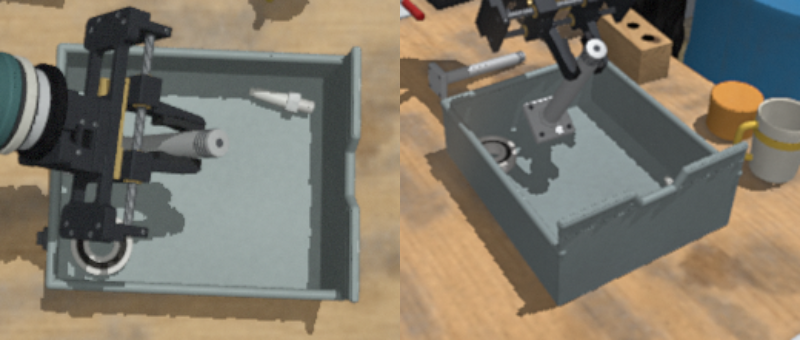

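Both views show the axle tilted about 38° from vertical and firmly held. The tip is at crop (217,143) in the top view and (597,47) in the scene view, close to the rigid-grip prediction. The flange is just touching the low wall, so I carry the axle to the notch.

```bash
python3 -m jog '[[0.1,-0.0027,-0.012,0.003,0,0,0.009],[0.1,-0.0027,-0.02,0.002,0,0,0.009],[0.1,-0.0027,-0.02,0,0,0,0.009],[0.1,-0.0027,-0.02,0,0,0,0.009],[0.1,-0.0027,-0.02,0,0,0,0.009],[0.1,-0.0027,-0.02,0,0,0,0.009],[0.1,-0.0027,-0.02,0,0,0,0.009],[0.1,-0.0027,-0.02,0,0,0,0.009],[0.1,-0.0024,-0.015,0,0,0,0.008],[0.1,0,0,0,0,0,0]]'
python3 - <<'E'
from h import *
from scipy.spatial.transform import Rotation as R
c=snap('top'); c2=snap('scene')
cv2.imwrite('pics/st4.png',np.hstack([cv2.resize(c['pixels'][140:360,250:510],(400,340)),cv2.resize(c2['pixels'][170:390,230:490],(400,340))])[:,:,::-1])
s=state();q=s['tool_rot'];M=R.from_quat([q[1],q[2],q[3],q[0]]).as_matrix()
q0=[.754,.657,0,0];M0=R.from_quat(q0).as_matrix()
d0=np.array([-.136*np.sin(np.radians(94.4)),-.991*np.sin(np.radians(94.4)),np.cos(np.radians(94.4))])
T0=np.array([.594,-.0408,.0358]);foot=np.array([.616,.120,.033])
d=M@M0.T@d0;f=s['ee_pos']+M@M0.T@(foot-T0);t=f+.21*d
cen=np.array([.5887,.0216,0]);B=np.array([[-.053,-.9986,0],[.9986,-.053,0],[0,0,1]])
print('th',np.degrees(np.arccos(d[2])),'bin d',B@d,'foot',B@(f-cen),'tip',B@(t-cen))
for n,k,(a,b) in(('top',c,(250,140)),('scene',c2,(230,170))):
    for p in(f,t): u=proj(k,p);print(n,(u-[a,b])*[400/260,340/220])
print(s['joint_pos'])
E
```

```text
time: 8.77
ee_pos: [0.5794, -0.1155, 0.1768]
tool_rot: [0.326, 0.64, 0.603, -0.347]
force: [-0.6, -0.5, -5.2]
gripper_width: 0.0225
grasp_force: 55.0
th 37.58360395797458 bin d [ 0.61038364 -0.00315834  0.79246421] foot [ 0.04827018 -0.00021794  0.0394021 ] tip [ 0.17645074 -0.00088119  0.20581959]
top [243.84839958 176.17087895]
top [432.93316108 165.81547201]
scene [202.74751964 184.82216506]
scene [297.50742517 132.6213392 ]
[ 0.20638395  0.38488847  1.91193717 -0.96828959  1.37007429  0.74337709]
```

View pics/st4.png

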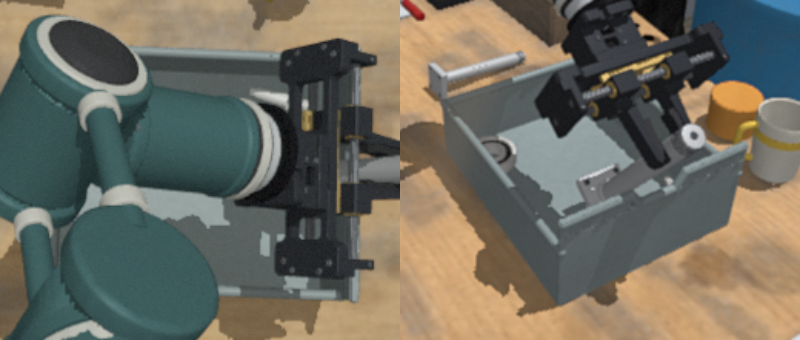

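In the scene view the axle leans over the notch with its tip at crop (693,137), within 6 px of the prediction, and the flange is low at (600,183). I lower it into the notch.

```bash
python3 -m jog '[[0.1,-0.0005,-0.005,-0.006,0,0,0],[0.1,-0.0005,-0.005,-0.004,0,0,0],[0.1,0,0,-0.002,0,0,0],[0.1,0,0,0,0,0,0]]'; python3 -m jog '[[0.1,0,0,-0.003,0,0,0],[0.1,0,0,0,0,0,0]]'
```

```text
time: 9.2
ee_pos: [0.5817, -0.1224, 0.1663]
tool_rot: [0.329, 0.639, 0.603, -0.347]
force: [0.1, -2.6, 4.1]
gripper_width: 0.0229
grasp_force: 55.0
time: 9.37
ee_pos: [0.5822, -0.1227, 0.1656]
tool_rot: [0.33, 0.638, 0.602, -0.348]
force: [-0.4, -2.9, 11.7]
gripper_width: 0.0227
grasp_force: 55.0
```

```bash
python3 -m jog '[[0.1,0,0,0.002,0,0,0],[0.1,0,0,0,0,0,0]]'|sed -n 2,4p; python3 -m jog '[[0.1,0,0,0,0,0,0],[0.1,0,0,0,0,0,0],[0.1,0,0,0,0,0,0]]' 4; python3 -m jog '[[0.32,0,0,0,0,0,0],[0.36,0,0,0,0,0,0],[0.42,0,0,0,0,0,0],[0.42,0,0,0,0,0,0],[0.42,0,0,0,0,0,0]]'
python3 - <<'E'
from h import *
c=snap('top'); c2=snap('scene')
cv2.imwrite('pics/st5.png',np.hstack([cv2.resize(c['pixels'][140:360,250:510],(400,340)),cv2.resize(c2['pixels'][170:390,230:490],(400,340))])[:,:,::-1])
E
```

```text
ee_pos: [0.582, -0.1221, 0.166]
tool_rot: [0.329, 0.639, 0.603, -0.347]
force: [0.1, -3.8, 7.1]
time: 9.78
ee_pos: [0.5818, -0.122, 0.1652]
tool_rot: [0.328, 0.639, 0.603, -0.347]
force: [1.2, -2.1, 5.7]
gripper_width: 0.0238
grasp_force: 4.0
time: 10.2
ee_pos: [0.5807, -0.1216, 0.1633]
tool_rot: [0.327, 0.639, 0.604, -0.347]
force: [0.0, -0.4, 0.8]
gripper_width: 0.0369
grasp_force: 0.0
```

View pics/st5.png

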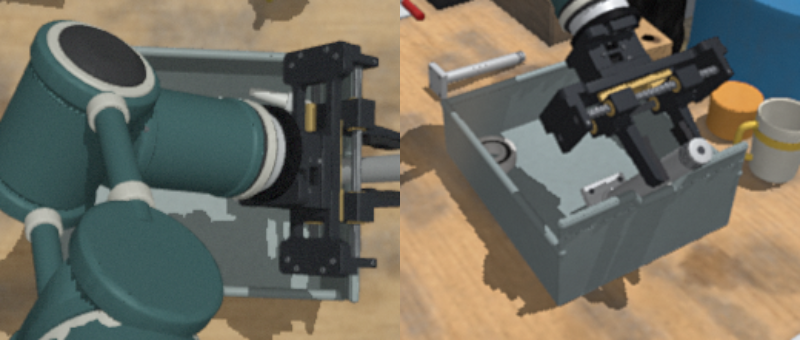

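The shaft now rests in the notch with its tip at crop (701,151), and the grip force is 0. I back off along the tool axis and measure the propped pose.

```bash
python3 -m jog '[[0.5,0.001,0.012,0.008,0,0,0],[0.5,0.001,0.016,0.011,0,0,0],[0.5,0.002,0.025,0.018,0,0,0],[0.5,0.002,0.025,0.018,0,0,0],[0.5,0.002,0.025,0.018,0,0,0],[0.5,0,0,0.03,0,0,0],[0.5,0,0,0,0,0,0]]'|sed -n 1,4p
python3 - <<'E'
from h import *
c=snap('top'); c2=snap('scene')
cv2.imwrite('pics/st6.png',np.hstack([cv2.resize(c['pixels'][140:360,250:510],(400,600)),cv2.resize(c2['pixels'][180:330,330:430],(400,600),interpolation=cv2.INTER_CUBIC)])[:,:,::-1])
import pickle;pickle.dump((c,c2),open('d6.pkl','wb'))
E
```

```text
time: 10.88
ee_pos: [0.5917, -0.0161, 0.2734]
tool_rot: [0.33, 0.64, 0.603, -0.343]
force: [0.2, -0.1, 1.0]
```

View pics/st6.png

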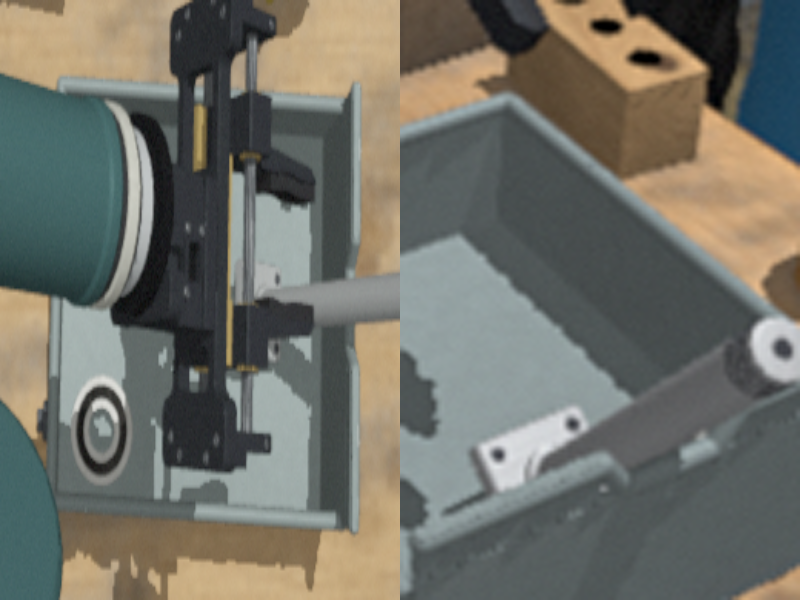

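The top crop shows the shaft crossing the notch at about (350,298). The scene crop shows the tip face at (782,346), which is full pixel (425.5,266.5), and the flange at (530,450). I now find the tip in the top image by saturation and triangulate it.

Run:
```python
from h import *
import pickle
c,c2=pickle.load(open('d6.pkl','rb'))
hsv=cv2.cvtColor(c['pixels'],cv2.COLOR_RGB2HSV)
m=((hsv[:,:,1]<60)&(hsv[:,:,2]>90)).astype(np.uint8); m[:, :488]=0; m[:200]=0;m[300:]=0;m[:,560:]=0
n,l,st,ce=cv2.connectedComponentsWithStats(m)
i=1+np.argmax(st[1:,4]);print(st[i],ce[i])
ys,xs=np.where(l==i)
for x in range(488,xs.max()+1,3): 
    y=ys[xs==x]; print(x,y.min(),y.max(),end='; ')
# scene tip face: bright blob near (425,266)
g=c2['pixels'][250:285,405:445].astype(int)
b=(g.min(2)>165).astype(np.uint8);n,l,st,ce=cv2.connectedComponentsWithStats(b)
print('\n',st[1:],ce[1:]+[405,250])
cen=np.array([.5887,.0216,0]);B=np.array([[-.053,-.9986,0],[.9986,-.053,0],[0,0,1]])
# tip: scene ray intersect bin plane y=yb
for z in (.15,.16,.17,.18):
    p=ray(c2,425.5,266.5,z);print(z,B@(p-cen),proj(c,p))
# flange mask in scene
```

```text
[488 238  50  20 841] [511.76337693 247.60523187]
488 241 257; 491 241 257; 494 241 257; 497 241 257; 500 240 257; 503 240 257; 506 240 256; 509 239 256; 512 239 256; 515 239 256; 518 239 256; 521 238 256; 524 238 256; 527 238 254; 530 238 256; 533 239 255; 536 242 252; 
 [[ 13   9  15  16 153]] [[424.79084967 266.63398693]]
0.15 [0.14836043 0.03809867 0.15      ] [495.5633128  222.00654147]
0.16 [0.1567052  0.02887906 0.16      ] [504.0287034  228.00075982]
0.17 [0.16504997 0.01965945 0.17      ] [512.7349475  234.16552297]
0.18 [0.17339474 0.01043984 0.18      ] [521.6924724  240.50821436]
```

```bash
python3 -m jog '[[0.5,-0.0012,-0.0109,-0.006,0.064,-0.0034,0],[0.5,-0.0012,-0.0109,-0.006,0.064,-0.0034,0],[0.5,-0.0012,-0.0109,-0.006,0.064,-0.0034,0],[0.5,-0.0012,-0.0109,-0.006,0.064,-0.0034,0],[0.5,-0.0012,-0.0109,-0.006,0.064,-0.0034,0],[0.5,-0.0012,-0.0109,-0.006,0.064,-0.0034,0],[0.5,0,0,0,0,0,0]]'|sed -n 2,4p
python3 - <<'E'
from h import *
from scipy.spatial.transform import Rotation as R
s=state();q=s['tool_rot'];M=R.from_quat([q[1],q[2],q[3],q[0]]).as_matrix()
cen=np.array([.5887,.0216,0]);B=np.array([[-.053,-.9986,0],[.9986,-.053,0],[0,0,1]])
print('bin tool axes\n',np.round(B@M,3),'tcp',B@(s['ee_pos']-cen),'to go',np.array([.5815,-.1332,.163])-s['ee_pos'],s['joint_pos'])
E
```

```text
ee_pos: [0.5801, -0.0871, 0.2298]
tool_rot: [0.204, 0.695, 0.654, -0.219]
force: [-1.1, -0.5, 1.2]
bin tool axes
 [[-0.821  0.008  0.571]
 [ 0.005  1.    -0.007]
 [-0.571 -0.003 -0.821]] tcp [ 0.10897574 -0.00283572  0.22981084] to go [ 0.00140737 -0.04612831 -0.06681084] [ 0.11337074  0.19359217  1.86284875 -0.62781893  1.27304415  0.42121721]
```

```bash
python3 -m jog '[[0.5,0.0006,-0.009,-0.014,0,0,0],[0.5,0.0005,-0.009,-0.014,0,0,0],[0.5,0.0005,-0.009,-0.014,0,0,0],[0.5,0,-0.009,-0.013,0,0,0],[0.5,0,-0.007,-0.009,0,0,0],[0.5,0,0,0,0,0,0]]'; python3 -m jog '[[0.2,0,0,0,0,0,0],[0.1,0,0,0,0,0,0],[0.1,0,0,0,0,0,0],[0.1,0,0,0,0,0,0],[0.1,0,0,0,0,0,0],[0.1,0,0,0,0,0,0]]' 55
```

```text
time: 12.07
ee_pos: [0.5809, -0.1279, 0.1633]
tool_rot: [0.203, 0.693, 0.655, -0.221]
force: [0.3, -0.1, -0.6]
gripper_width: 0.044
grasp_force: 0.0
time: 12.57
ee_pos: [0.5837, -0.1269, 0.1675]
tool_rot: [0.206, 0.693, 0.655, -0.218]
force: [0.0, 0.1, 1.6]
gripper_width: 0.0228
grasp_force: 55.0
```

```bash
python3 -m jog '[[0.1,0,0.002,0.01,0,0,0],[0.1,0,0.004,0.01,0,0,0],[0.1,0.0006,0.012,0,-0.0586,0.0031,0],[0.1,0.0006,0.012,0,-0.0586,0.0031,0],[0.1,0.0006,0.012,0,-0.0586,0.0031,0],[0.1,0.0006,0.012,0,-0.0586,0.0031,0],[0.1,0.0006,0.012,0,-0.0586,0.0031,0],[0.1,0.0006,0.012,0,-0.0586,0.0031,0]]'; python3 -m jog '[[0.1,0.0006,0.012,0,-0.0586,0.0031,0],[0.1,0.0006,0.012,0,-0.0586,0.0031,0],[0.1,0.0006,0.012,0,-0.0586,0.0031,0],[0.1,0.0006,0.012,0,-0.0586,0.0031,0],[0.1,0.0006,0.012,0,-0.0586,0.0031,0],[0.1,0,0,0,0,0,0],[0.1,0,0,0,0,0,0]]'
python3 - <<'E'
from h import *
from scipy.spatial.transform import Rotation as R
s=state();q=s['tool_rot'];M=R.from_quat([q[1],q[2],q[3],q[0]]).as_matrix()
M0=R.from_quat([.693,.655,-.218,.206]).as_matrix()
cen=np.array([.5887,.0216,0]);B=np.array([[-.053,-.9986,0],[.9986,-.053,0],[0,0,1]])
d0=B.T@np.array([.602,0,.799]);f0=cen+B.T@np.array([.056,.001,.0219]);T0=np.array([.5837,-.1269,.1675])
d=M@M0.T@d0;f=s['ee_pos']+M@M0.T@(f0-T0);t=f+.21*d
print('bin d',B@d,'foot',B@(f-cen),'tcp',B@(s['ee_pos']-cen),s['joint_pos'])
import pickle
c=snap('top'); c2=snap('scene');pickle.dump((c,c2),open('d7.pkl','wb'))
for n,k in(('top',c),('scene',c2)):
    for p in(f,t): print(n,proj(k,p))
u,v=proj(c2,(f+t)/2).astype(int);print(u,v)
cr=c2['pixels'][v-75:v+75,u-100:u+100];cv2.imwrite('pics/st7.png',cv2.resize(cr,(800,600),interpolation=cv2.INTER_CUBIC)[:,:,::-1])
E
```

```text
time: 13.23
ee_pos: [0.5872, -0.0478, 0.1872]
tool_rot: [0.318, 0.645, 0.609, -0.336]
force: [-0.3, 0.1, -4.8]
gripper_width: 0.0228
grasp_force: 55.0
time: 13.82
ee_pos: [0.59, 0.012, 0.1856]
tool_rot: [0.403, 0.589, 0.557, -0.426]
force: [-0.2, -0.5, -4.8]
gripper_width: 0.0227
grasp_force: 55.0
bin d [0.00280994 0.00226857 1.00039789] foot [ 0.0226822  -0.00041483  0.01356717] tcp [0.00947074 0.00184843 0.18558412] [ 0.43718733  0.5740324   1.77243949 -0.99932677  1.67250948  0.88597153]
top [389.78131257 254.8602588 ]
top [412.51064876 240.00605899]
scene [352.91648974 291.6319565 ]
scene [360.01156975 193.57534983]
356 246
```

View pics/st7.png

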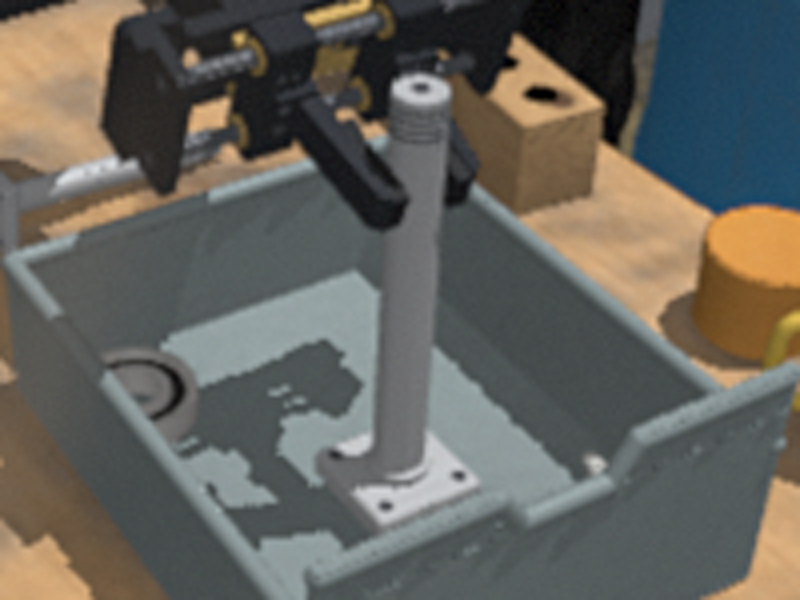

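The axle looks upright in the grip, with its tip at crop (421,88), which is full pixel (361,193) against a predicted (360,194). The flange hovers just above the floor. I lower it to contact.

```bash
python3 -m jog '[[0.1,0,0,-0.004,0,0,0],[0.1,0,0,-0.002,0,0,0],[0.1,0,0,0,0,0,0]]'|sed -n 2,4p; python3 -m jog '[[0.1,0,0,-0.002,0,0,0],[0.1,0,0,0,0,0,0]]'|sed -n 2,4p;  python3 -m jog '[[0.1,0,0,-0.0015,0,0,0],[0.1,0,0,0,0,0,0]]'|sed -n 2,4p
```

```text
ee_pos: [0.5896, 0.0101, 0.1807]
tool_rot: [0.403, 0.589, 0.556, -0.426]
force: [0.2, -0.2, -4.1]
ee_pos: [0.5897, 0.0104, 0.1786]
tool_rot: [0.403, 0.589, 0.556, -0.426]
force: [-0.3, 0.9, -4.6]
ee_pos: [0.5898, 0.0107, 0.177]
tool_rot: [0.403, 0.589, 0.556, -0.426]
force: [-0.3, 0.0, -4.5]
```

```bash
for i in 1 2; do python3 -m jog '[[0.1,0,0,-0.0015,0,0,0],[0.1,0,0,0,0,0,0]]'|sed -n 2,4p; done
```

```text
ee_pos: [0.5899, 0.0107, 0.176]
tool_rot: [0.404, 0.589, 0.555, -0.427]
force: [0.9, -0.2, -2.0]
ee_pos: [0.59, 0.0106, 0.1759]
tool_rot: [0.404, 0.589, 0.555, -0.427]
force: [-0.5, -1.4, 4.8]
```

```bash
python3 -m jog '[[0.1,0,0,0,0,0,0],[0.1,0,0,0,0,0,0],[0.1,0,0,0,0,0,0]]' 4|sed -n 3,6p; python3 -m jog '[[0.3,0,0,0,0,0,0],[0.34,0,0,0,0,0,0],[0.4,0,0,0,0,0,0],[0.5,0,0,0,0,0,0],[0.55,0,0,0,0,0,0],[0.55,0,0,0,0,0,0]]'|sed -n 2,6p; python3 -m jog '[[0.55,0.0003,0.006,0.002,0,0,0],[0.55,0.0005,0.012,0.004,0,0,0],[0.55,0.001,0.02,0.007,0,0,0],[0.55,0.001,0.025,0.008,0,0,0],[0.55,0.001,0.025,0.008,0,0,0],[0.55,0,0.02,0.02,0,0,0],[0.55,0,0.02,0.02,0,0,0],[0.55,0,0,0,0,0,0],[0.55,0,0,0,0,0,0]]'
python3 - <<'E'
from h import *
c=snap('top'); c2=snap('scene')
cv2.imwrite('pics/st8.png',np.hstack([cv2.resize(c['pixels'][140:360,250:510],(400,340)),cv2.resize(c2['pixels'][170:390,230:490],(400,340))])[:,:,::-1])
cen=np.array([.5887,.0216,0]);ex=np.array([-.053,-.9986,0])
# dark bore at the tip, sub-region centroid of the bright tip disc
g=c2['pixels'][180:215,340:385].astype(int)
b=(g.min(2)>165).astype(np.uint8);n,l,st,ce=cv2.connectedComponentsWithStats(b);print('scene',st[1:],ce[1:]+[340,180])
p=cen+.0225*ex;print('pred top',proj(c,p+[0,0,.215]),proj(c,p+[0,0,.005]),'scene',proj(c2,p+[0,0,.215]))
g=c['pixels'][215:265,370:440].astype(int)
b=(g.min(2)>165).astype(np.uint8);n,l,st,ce=cv2.connectedComponentsWithStats(b);print('top',st[1:],ce[1:]+[370,215])
for v,n in((ce[1:]+[370,215],'x'),): print([np.round(ray(c,*q,.215),4) for q in v])
E
```

```text
tool_rot: [0.404, 0.589, 0.555, -0.427]
force: [-1.5, -0.5, 4.8]
gripper_width: 0.024
grasp_force: 4.0
ee_pos: [0.5899, 0.0108, 0.174]
tool_rot: [0.403, 0.589, 0.556, -0.426]
force: [-0.6, 0.6, -0.1]
gripper_width: 0.0485
grasp_force: 0.0
time: 16.33
ee_pos: [0.5943, 0.1409, 0.2444]
tool_rot: [0.404, 0.589, 0.556, -0.424]
force: [-0.1, -0.3, -0.5]
gripper_width: 0.0482
grasp_force: 0.0
scene [[15 18 14  7 60]] [[361.46666667 201.13333333]]
pred top [410.71282132 240.79681422] [388.98030366 255.05024583] scene [359.37824424 198.09487242]
top [[ 37  17  17  17 200]
 [  7  22  25  28 314]
 [ 28  40  13  10  85]] [[415.14       239.755     ]
 [384.95859873 246.92675159]
 [405.58823529 260.6       ]]
[array([ 0.5887, -0.0064,  0.215 ]), array([0.5802, 0.0314, 0.215 ]), array([0.5629, 0.0062, 0.215 ])]
```

Run:
```python
from h import *
c=snap('top'); c2=snap('scene')
def cl(c,x0,y0,w,h,thr):
    g=c['pixels'][y0:y0+h,x0:x0+w].astype(int);n,l,st,ce=cv2.connectedComponentsWithStats((g.min(2)>thr).astype(np.uint8));i=1+np.argmax(st[1:,4]);b=st[i]
    return np.array([x0+b[0]+(b[2]-1)/2,y0+b[1]+(b[3]-1)/2]),b
tu,_=cl(c,402,228,30,22,165); su,b=cl(c2,345,185,35,30,140);print(tu,su,b)
P=[np.diag([1,1,1])@np.array([[k['fx'],0,k['cx']],[0,k['fy'],k['cy']],[0,0,1]])@np.array(k['view'])[:3] for k in(c,c2)]
X=cv2.triangulatePoints(P[0],P[1],tu.astype(float),su.astype(float));print('tip',(X[:3]/X[3]).ravel())
# flange outline in top: bright top face at z=.019
m=(c['pixels'][215:285,365:440].min(2)>135).astype(np.uint8)
n,l,st,ce=cv2.connectedComponentsWithStats(m);i=1+np.argmax(st[1:,4]);ys,xs=np.where(l==i)
r=cv2.minAreaRect(np.c_[xs+365,ys+215].astype(np.float32));print(r)
bx=cv2.boxPoints(r);print([np.round(ray(c,*q,.019),4) for q in bx])
for row in m[::3]: print(''.join('#' if v else '.' for v in row))
```

```text
[415. 240.] [361.5 201. ] [10 12 14  9 82]
tip [ 0.58840083 -0.00648859  0.21234978]
((402.0, 249.5), (69.0, 74.0), 90.0)
[array([0.6507, 0.0375, 0.019 ]), array([ 0.6493, -0.0805,  0.019 ]), array([ 0.5398, -0.0765,  0.019 ]), array([0.5413, 0.0398, 0.019 ])]
###################################################################........
###########################################################################
###########################################################################
###########################################################################
###########################################################################
###########################################################################
###########################################.###############################
############.##########################...#################################
##########..####..###################....#######......#####################
##########..#####.###############.........#######....######################
##########..#################..............################################
###
[... 284 characters left out ...]
################
##########..########...............########################################
##########..#######..............##########################################
##########.###...................#######...################################
##########..######..............###########################################
#########.....................................#############################
############..................#############################################
############................###############################################
###########................################################################
##########.................################################################
```

The free-standing tip triangulates to z = 0.212, against 0.215 if it stands flat. It is at rest, the gripper is about 130 mm clear, and the flange is near the middle of the bin, away from the walls and loose parts.

```bash
python3 -c "
from station import close_job
print(close_job())"
```

```text
the job is handed in; nothing more can be done
None
```

The axle was propped in the notch and let go, then taken again and stood upright on its flange near the middle of the bin, and the job is handed in; the bearing and spark plug were not knowingly touched, and no verdict came back.

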